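# Pack the sample pots into the locking transport canister

### The job

Unlock the transport canister's lid and lay it on the black mat, then put every sample pot that is there upright on the canister's floor, one to a bay, with its snap cap pressed fully home. After that close the canister again: lugs through the notches, press down and turn clockwise a quarter turn until it is locked, and leave the sanitizer bottle and the clear cup alone.

Things in the scene. Friction and masses are not known exactly. Their poses are not given: they have to be found in the camera images.
- canister: fixed round grey canister, 180 mm in diameter, 62 mm high, open at the top; origin: centre of the underside, z up. Inner floor 6 mm up; inside radius 70 mm up to a ledge at 46 mm; over the ledge an aluminium collar (56 to 62 mm up) of inner radius 71 mm with two opposite notches. The locked lugs lie under the collar along the canister's x axis; solid stops are 4 degrees beyond that
- notch1 (a point): point at the top of the collar (62 mm up), in the middle of a notch that goes down through the collar: 25 mm wide, reaching out to radius 84 mm, at +80 degrees (counter-clockwise seen from above) from the canister's +x axis. A lug goes down through it, then turns CLOCKWISE seen from above about 80 degrees to lock. A stop 4 degrees past the notch blocks the other way
- notch2 (a point): the same, the opposite notch, at 80 degrees from the canister's -x axis
- post (a point): top, when free (63 mm up), of the sprung steel post of 18 mm diameter on the canister's axis (this point does not move with it). It pushes the lid up: 6 N with the lid locked, 8 N with its lugs down on the ledge (450 N/m)
- bay1 (a point): centre of a bay on the canister's inner floor, 37 mm from the axis, at 60 degrees from the canister's +x. Three ribs, 8 mm high and 5 mm thick, run from the middle out to radius 48 mm at 0, 120 and 240 degrees and part the floor into three bays
- bay2 (a point): centre of the bay at 180 degrees, as bay1
- bay3 (a point): centre of the bay at 300 degrees, as bay1
- lid: round lid, 0.30 kg: white disc 136 mm in diameter, 8 mm thick, two opposite aluminium lugs along its x axis (20 mm wide, 6 mm thick, flush with the underside, out to radius 82 mm). Origin: centre of the underside, z up; a half turn makes no difference. Locked at the start, underside 50 mm above the canister's; 46 mm with lugs on the ledge; loose in the notches it floats on the post at 57 mm
- lid_grip (a point): middle of the lid's grey grip bar: along the lid's x axis (over the lugs), 60 mm long, 14 mm wide, from the disc's top (8 mm above the underside) to 37 mm above it; this point 26 mm above the underside. The lugs pass under the collar only with the lid's underside pressed below 50 mm. To open: press down a little, turn about 80 degrees counter-clockwise, lift
- mat: fixed flat black rubber mat, 190 x 190 x 3 mm, right of the canister, clear. Origin: centre of its underside
- pot1: sample pot, upright plastic cylinder 34 mm in diameter, 65 g: white body 20 mm high, short black neck, flat grey snap cap 14 mm high of the same diameter. 40 mm high overall with the cap fully proud, 34 mm with it home. Origin: centre of the underside, z up. Can be gripped across the diameter from above. Two or three pots are there, left of the canister; an absent one is None
- pot2: sample pot, upright plastic cylinder 34 mm in diameter, 65 g: white body 20 mm high, short black neck, flat grey snap cap 14 mm high of the same diameter. 40 mm high overall with the cap fully proud, 34 mm with it home. Origin: centre of the underside, z up. Can be gripped across the diameter from above. Two or three pots are there, left of the canister; an absent one is None
- pot3: sample pot, upright plastic cylinder 34 mm in diameter, 65 g: white body 20 mm high, short black neck, flat grey snap cap 14 mm high of the same diameter. 40 mm high overall with the cap fully proud, 34 mm with it home. Origin: centre of the underside, z up. Can be gripped across the diameter from above. Two or three pots are there, left of the canister; an absent one is None
- pot1_cap (a joint): how far the snap cap of pot1 is pressed down (m): 0 to 0.002 at the start (proud, black neck showing), 0.006 = fully home on the pot. It stays where it is left. Pushing it takes about 6 N (10 to 15 N is safe), on the table or in the canister. None if that pot is absent
- pot2_cap (a joint): how far the snap cap of pot2 is pressed down (m): 0 to 0.002 at the start (proud, black neck showing), 0.006 = fully home on the pot. It stays where it is left. Pushing it takes about 6 N (10 to 15 N is safe), on the table or in the canister. None if that pot is absent
- pot3_cap (a joint): how far the snap cap of pot3 is pressed down (m): 0 to 0.002 at the start (proud, black neck showing), 0.006 = fully home on the pot. It stays where it is left. Pushing it takes about 6 N (10 to 15 N is safe), on the table or in the canister. None if that pot is absent
- sanitizer: bystander: clear round bottle 60 mm in diameter, 150 mm high, standing at the far left; origin centre of its underside. To be left alone
- beaker: bystander: clear open plastic cup 70 mm in diameter, 80 mm high, standing at the far right; origin centre of its underside. To be left alone
There are look-alikes about, which are no part of the job. What is shaped like the pot1 but orange is not meant. Leave any orange look-alike of the pot2 alone.

How it is judged:
By the outcome, as a careful person would: the job done as asked, in the order asked, and still so for the second after the job is handed in, with the robot touching nothing.
Of pot1, pot2, pot3 only 2 to 3 are there at a start; the rules pass over those that are not, and their reading is None.
At some moment in a run one of pot1, pot2, pot3 may be knocked a few centimetres aside while the robot is not near it.
Once in a run the grip may slacken for a moment while it holds something.
It also fails if it takes over 208 s, if anything falls off the work surface, if the arm or the gripper's body presses on something with over 40 N, if the wrist force passes 120 N, or if a joint passes its speed limit or range.

### The arm

A 7-joint arm with a two-finger parallel gripper is mounted at the origin on the work surface. World frame = base frame: x ahead of the robot, y to its left, z up, the work surface at z = 0. Lengths are in m, angles in degrees, forces in N, time in s.
With the tool pointing down it reaches from about 0.425 to 0.875 m from the base axis. Payload 4.7 kg.
Tool frame: the origin (TCP) lies on the centre line of the jaws, within the pads' length; the fingertips stand env.nose_length ahead of it and the grasp point (between the pads) lies 8 mm behind it (env.nose_length is the distance from the TCP to the fingertips, in m); y points along the fingers, z is the direction in which the jaws open and shut, and the axes are right-handed (so a half turn about y gives the same grasp; the last joint's range is limited). The gripper opens to 87 mm and grips with 3 to 60 N. Pads are 19 mm wide; open, the fingers measure 117 mm over their backs; the gripper's body (75 mm by 190 mm) begins 51 mm behind the grasp point.
Start: joints at [-64.166, 18.392, -4.016, 83.108, 1.295, 78.541, -3.26], TCP at [0.275, 0.589, 0.234] pointing down, gripper open.
Joint ranges: [-163.93, 163.93], [-17.29, 119.83], [-79.2, 71.16], [3.27, 140.29], [-89.18, 269.18], [5.43, 117.66], [-154.24, 154.24]. Speed limits (degrees/s): [147.25, 147.25, 180, 180, 180, 180, 180].

### API

Orientations are given as [roll, pitch, yaw] about the fixed x, y, z axes, in that order (R = Rz(yaw) Ry(pitch) Rx(roll)).
In Python, from cell import env, read_camera, camera_info, job, models gives the robot as it stands.
- The arm moves only by the tool move_arm, never from a script. Its argument "moves" is a list of rows, each a list of 6 numbers: the shift along the tool's x, y, z in mm, then the turn, a rotation vector about the tool's x, y, z in degrees. In form: [[x, y, z, ax, ay, az], ...]. A call has 1 to 20 rows; each row is the pose to reach, as a shift and turn from the pose commanded when the call began, along the tool's axes at that moment; what a row does not reach only later rows make up. A row lasts 1/12 s, in which the tool goes at most 41.7 mm and 7.16 degrees, less where a joint would pass 70% of its speed; a pose out of reach is approached as far as the arm can. A call with a gripper value outside its range is refused whole. "claw" is the finger opening in mm, from 0 to 87, set as the call begins (left out, the last holds). The fingers move at their own pace and stop on an object; "newtons" is the grip in N (left out, the last holds). Time passes only in rows, so rows that repeat a pose let the fingers close. It gives the time, the measured TCP pose, the force and the opening at its end, in the units of the state.
- env.get_obs(): the state, without advancing time (a new reading comes with each control period).
- read_camera(name): name is "scene" or "top" or "wrist"; returns (picture, depth): 384x512x3 uint8, red, green, blue; 384x512 float32, m along the optical axis (not along the pixel's ray), 0 where there is no reading.
- camera_info(name): a dict with "fx", "fy", "cx", "cy" (pixels), "R" (3x3) and "t" (3): a world point X has camera coordinates R X + t. Camera axes: x right, y down, z forward; pixel columns grow to the right and rows downward; lengths in m; the calibration is good to about 2 mm. A picture is of the moment at which its call begins: read the wrist's pose just before it. camera_info takes no time and is no camera call; for the wrist camera it gives the pose at the moment of the call.
- job.sign_off(): hands the job in, once; it reports no verdict.
Trained networks look in the newest picture that a camera, given by its name, has taken for a name from the list of things; names that differ only in an ending like _2 or _b are one class to them, and where a whole thing is asked for, a point or a joint stands for the part that bears it (a point fixed in the world has none). Each returns a list of dicts, best first, with "score" (0 to 1); they miss things now and then, are a little off and sometimes report something else, mostly with a low value. They report only what shows in the picture. A call takes as long as a camera call. They do not tell look-alikes from the thing itself.
- models.spot_in(target, camera): "point" ([x, y, z] in m, in world coordinates, good to about 4 mm: the middle of the surface that is visible of it).
- models.cut_out(target, camera): "mask" (384x512 bool, what is visible of it).
The state is a dict: "time_s": time; "qpos": joint angles; "joint_velocities": joint speeds; "effort": joint torques, N m; "tool_pos": TCP position; "tool_rot": TCP orientation; "force": force on the tool from outside, world axes, zero at the start; "wrist_torque": the same for the moment, N m; "grip_width": finger opening in m.
Only numpy, scipy, OpenCV 4.12 (cv2) and the standard library are available. Lean on these libraries where they do the work, as an engineer would, in place of code of your own. Each camera call takes 0.05 s, during which the arm holds its last target.

## Working session

There is one attempt and no reset: what is moved stays moved. The work goes in short steps, Python scripts to look and compute and a tool call to move; the robot and the scene stay as the last step left them, time stands still between calls to the robot, and variables do not carry over. Pictures are saved under pics/ and viewed, and the job is handed in when it is done.

Besides the shell and the picture viewer there is one more tool, called after "Call:" as name([rows], argument=value, ...), one row to a line, values as JSON. move_arm: Moves the arm, as the interface text tells. Its arguments: {"type":"object","properties":{"moves":{"type":"array","items":{"type":"array","items":{"type":"number"}}},"claw":{"type":"number"},"newtons":{"type":"number"}},"required":["moves"]}

```bash
ls; mkdir -p pics; python3 - <<'E'
from cell import env, read_camera, camera_info, job, models
import cv2, numpy as np
o=env.get_obs()
for k in o: print(k,np.round(o[k],4))
print(env.nose_length)
for c in ["scene","top"]:
    im,d=read_camera(c); cv2.imwrite(f"pics/{c}0.png",im[:,:,::-1])
    i=camera_info(c); print(c,i['fx'],i['cx'],i['cy'],np.round(i['R'],3).tolist(),np.round(i['t'],3))
for n in ["pot1","canister","lid","lid_grip","mat","sanitizer","beaker","notch1"]:
    try:
        print(n,[(np.round(r['point'],3).tolist(),round(r['score'],2)) for r in models.spot_in(n,"top")])
    except Exception as e: print(n,e)
E
```

```text
pics
time_s 0.0
qpos [-64.1644  18.4401  -4.0148  83.1746   1.2954  78.5396  -3.2599]
joint_velocities [ 0.01   -0.0614 -0.0616 -0.0391  0.0048 -0.0268 -0.0352]
effort [-4.00000e-04 -4.91285e+01 -4.04400e-01 -3.12531e+01 -6.39000e-02
  4.35000e-02  2.00000e-04]
tool_pos [0.2748 0.5885 0.2325]
tool_rot [-9.01090e+01 -6.30000e-03 -2.50263e+01]
force [ 0.2076 -0.2482  0.0809]
wrist_torque [ 0.0116  0.0317 -0.0685]
grip_width 0.0871
0.011
scene 349.46630387133627 246.99248169388372 193.39867652926887 [[-0.296, 0.955, 0.006], [0.615, 0.196, -0.764], [-0.731, -0.223, -0.646]] [ 0.086 -0.307  1.319]
top 382.023694619496 254.098330367231 192.36331509674633 [[0.028, -0.999, 0.03], [-0.994, -0.031, -0.102], [0.103, -0.027, -0.994]] [0.039 0.568 1.069]
pot1 [([0.47, 0.436, 0.042], 0.7), ([0.448, 0.211, 0.042], 0.65), ([0.41, 0.139, 0.04], 0.6)]
canister [([0.558, -0.002, 0.066], 0.77)]
lid [([0.554, -0.005, 0.057], 0.82)]
lid_grip [([0.555, -0.006, 0.06], 0.94)]
mat []
sanitizer [([0.724, 0.281, 0.098], 0.61)]
beaker [([0.738, -0.171, 0.042], 0.95)]
notch1 [([0.557, -0.009, 0.068], 0.82)]
```

View pics/top0.png

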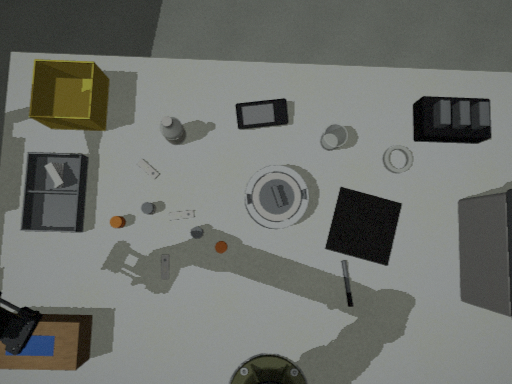

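View pics/scene0.png

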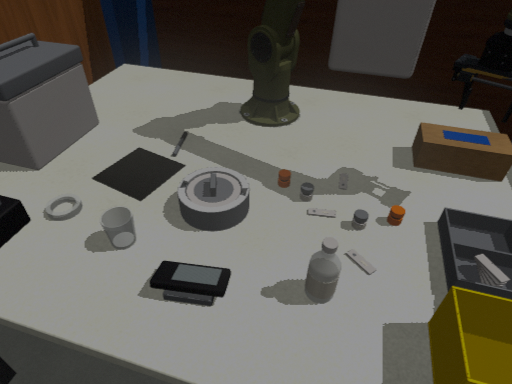

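```bash
cat > h.py <<'E'
from cell import env, read_camera, camera_info, job, models
import cv2, numpy as np
from scipy.spatial.transform import Rotation as Ro
def cloud(c):
    im,d=read_camera(c); return im,pts(c,d)
def pts(c,d,i=None):
    i=i or camera_info(c)
    v,u=np.mgrid[:384,:512]
    P=np.stack([(u-i['cx'])/i['fx']*d,(v-i['cy'])/i['fy']*d,d],-1)
    X=(P-i['t'])@i['R']
    X[d==0]=np.nan
    return X
def proj(c,X,i=None):
    i=i or camera_info(c)
    p=np.asarray(X)@i['R'].T+i['t']; return np.stack([p[...,0]/p[...,2]*i['fx']+i['cx'],p[...,1]/p[...,2]*i['fy']+i['cy']],-1)
def tool():
    o=env.get_obs(); return np.array(o['tool_pos']),Ro.from_euler('xyz',o['tool_rot'],degrees=True),o
def goto(p,rot=None):
    """shift in tool mm, rotvec deg, for a target world TCP pos and Rotation"""
    t,R,o=tool(); s=R.inv().apply(np.asarray(p)-t)*1000
    w=(R.inv()*rot).as_rotvec(degrees=True) if rot is not None else np.zeros(3)
    return np.round(np.r_[s,w],1)
def down(yawjaw):
    """tool down (tool y=-z world), jaw direction z at yaw angle in world xy"""
    a=np.radians(yawjaw); z=np.array([np.cos(a),np.sin(a),0]); y=np.array([0,0,-1.]); x=np.cross(y,z)
    return Ro.from_matrix(np.stack([x,y,z],1))
def save(n,im,k=1,box=None):
    if box: im=im[box[1]:box[3],box[0]:box[2]]
    cv2.imwrite(f"pics/{n}.png",cv2.resize(im,None,fx=k,fy=k,interpolation=cv2.INTER_CUBIC)[:,:,::-1])
E
python3 - <<'E'
from h import *
im,X=cloud("top")
save("c0",im,4,(95,180,295,290)); 
save("c1",im,5,(235,155,320,240))
for u,v in [(148,208),(197,232),(118,222),(221,247),(173,130),(335,138),(363,226),(278,195)]:
    print((u,v),np.round(np.nanmedian(X[v-2:v+3,u-2:u+3].reshape(-1,3),0),3),im[v,u])
t,R,o=tool(); print(R.as_matrix().round(2))
E
```

```text
(148, 208) [0.512 0.353 0.039] [92 96 95]
(197, 232) [0.449 0.213 0.039] [50 52 54]
(118, 222) [0.471 0.434 0.04 ] [139  90  36]
(221, 247) [0.409 0.144 0.04 ] [103  57  27]
(173, 130) [0.719 0.28  0.111] [96 98 94]
(335, 138) [ 0.741 -0.183  0.005] [130 134 130]
(363, 226) [ 0.48  -0.268  0.002] [7 8 6]
(278, 195) [ 0.556 -0.008  0.086] [86 90 92]
[[ 0.91  0.    0.42]
 [-0.42 -0.    0.91]
 [ 0.   -1.   -0.  ]]
```

View pics/c0.png

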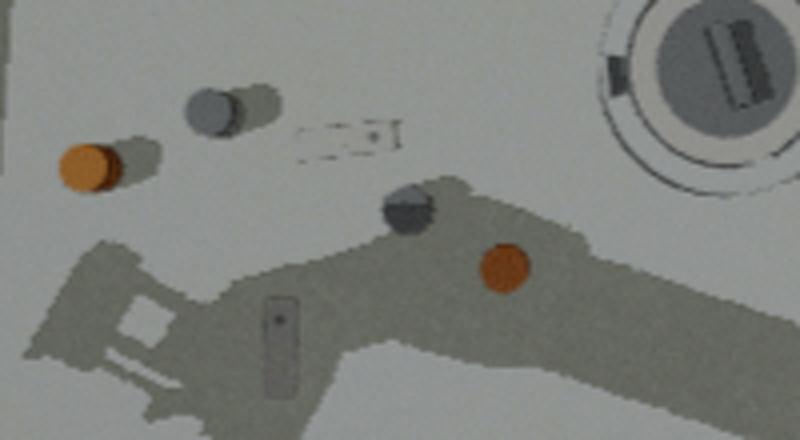

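View pics/c1.png

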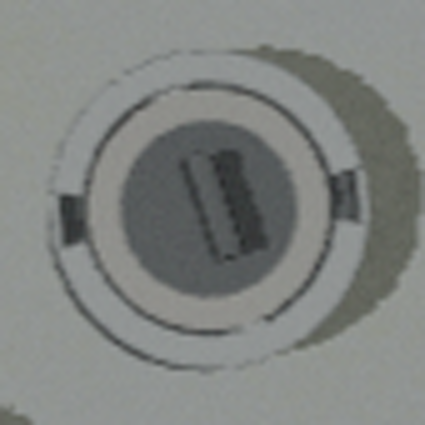

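```bash
python3 - <<'E'
from h import *
print(goto([0.557,-0.005,0.28],down(-73)))
E
```

```text
[ 506.8  -46.4 -418.9   -0.   138.     0. ]
```

Call:
move_arm([
  [507,-46,-419,0,138,0],
  [507,-46,-419,0,138,0],
  [507,-46,-419,0,138,0],
  [507,-46,-419,0,138,0],
  [507,-46,-419,0,138,0],
  [507,-46,-419,0,138,0],
  [507,-46,-419,0,138,0],
  [507,-46,-419,0,138,0],
  [507,-46,-419,0,138,0],
  [507,-46,-419,0,138,0],
  [507,-46,-419,0,138,0],
  [507,-46,-419,0,138,0],
  [507,-46,-419,0,138,0],
  [507,-46,-419,0,138,0],
  [507,-46,-419,0,138,0],
  [507,-46,-419,0,138,0],
  [507,-46,-419,0,138,0],
  [507,-46,-419,0,138,0],
  [507,-46,-419,0,138,0],
  [507,-46,-419,0,138,0],
], claw=40)

```text
time_s: 2.22
tool_pos: [0.5572, -0.0055, 0.2797]
tool_rot: [-90.0, 0.0, -163.4]
force: [-0.1, 0.1, -0.1]
grip_width: 0.04
```

```bash
python3 - <<'E'
from h import *
im,X=cloud("wrist"); i=camera_info("wrist"); print(i['fx'],np.round(i['R'],2).tolist(),np.round(-i['R'].T@i['t'],3))
save("w1",im)
np.save("w1.npy",X)
im,X=cloud("top"); save("t1",im)
E
```

```text
274.9185612184533 [[0.29, -0.96, 0.0], [-0.93, -0.28, 0.24], [-0.23, -0.07, -0.97]] [0.62  0.013 0.43 ]
```

View pics/w1.png

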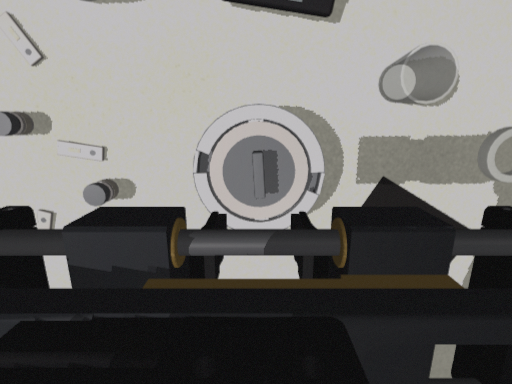

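View pics/t1.png

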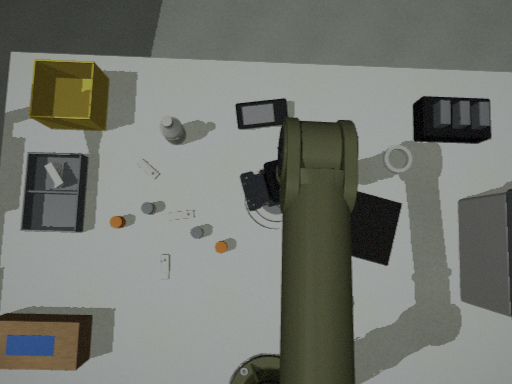

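```bash
python3 - <<'E'
from h import *
X=np.load("w1.npy")
P=X.reshape(-1,3)
near=np.hypot(P[:,0]-.557,P[:,1]+.006)<.12
b=P[near&(P[:,2]>.078)&(P[:,2]<.1)&(np.hypot(P[:,0]-.557,P[:,1]+.006)<.045)]
print(len(b),b[:,2].mean(), np.median(b[:,2]))
r=cv2.minAreaRect((b[:,:2]*1000).astype(np.float32)); print("bar",r)
c=cv2.PCACompute2 if 0 else None
q=b[:,:2]-b[:,:2].mean(0); u,s,vt=np.linalg.svd(q,full_matrices=False); print("dir",np.degrees(np.arctan2(vt[0,1],vt[0,0])), b.mean(0))
# collar
rr=np.hypot(P[:,0]-.557,P[:,1]+.006)
c=P[near&(P[:,2]>.058)&(P[:,2]<.068)&(rr>.072)&(rr<.1)]
print(len(c),np.median(c[:,2]))
from scipy.optimize import least_squares
# image-based ellipse: outer edge via angular max
def f(p):
    a=np.degrees(np.arctan2(c[:,1]-p[1],c[:,0]-p[0])); d=np.hypot(c[:,0]-p[0],c[:,1]-p[1]); 
    o=[];i=[]
    for k in range(-180,180,6):
        m=(a>=k)&(a<k+6)
        if m.sum()>5: o.append((k+3,d[m].max(),d[m].min(),m.sum()))
    return np.array(o)
p=np.array([.557,-.006])
for _ in range(10):
    o=f(p); th=np.radians(o[:,0]); A=np.c_[np.cos(th),np.sin(th),np.ones(len(th))]
    g=o[:,2]<.076
    s1=np.linalg.lstsq(A[g],o[g,2],rcond=None)[0]; s2=np.linalg.lstsq(A,o[:,1],rcond=None)[0]
    p=p+.5*s2[:2]
print(p,s1,s2); print(np.round(o,4).tolist())
E
```

```text
506 0.08566051098229174 0.08574033913837711
bar ((554.957763671875, -7.191703796386719), (59.6346549987793, 13.941093444824219), 20.119855880737305)
dir -159.85621072787328 [ 0.55582245 -0.00695704  0.08566051]
4002 0.06139629266144992
[ 0.55673758 -0.00689971] [-0.00018588  0.00050012  0.07251081] [ 2.45332666e-07 -1.99188333e-06  8.83482253e-02]
[[-177.0, 0.087, 0.0727, 59.0], [-171.0, 0.0855, 0.073, 51.0], [-165.0, 0.0839, 0.073, 44.0], [-159.0, 0.0851, 0.0728, 54.0], [-153.0, 0.0858, 0.0729, 55.0], [-147.0, 0.0886, 0.0727, 65.0], [-141.0, 0.0917, 0.0727, 75.0], [-135.0, 0.0916, 0.0727, 75.0], [-129.0, 0.0856, 0.0722, 33.0], [-123.0, 0.081, 0.0722, 30.0], [-117.0, 0.0908, 0.0721, 52.0], [-111.0, 0.0907, 0.0721, 81.0], [-105.0, 0.0904, 0.0715, 80.0], [-99.0, 0.091, 0.0717, 81.0], [-93.0, 0.0896, 0.0723, 40.0], [-87.0, 0.0904, 0.0839, 32.0], [-81.0, 0.0896, 0.0833, 31.0], [-75.0, 0.0892, 0.0725, 56.0], [-69.0, 0.089, 0.0722, 79.0], [-63.0, 0.0894, 0.0714, 80.0], [-57.0, 0.0886, 0.0715, 81.0], [-51.0, 0.0887, 0.0715, 82.0], [-45.0, 0.0885, 0.0721, 76.0], [-39.0, 0.0883, 0.0717, 83.0]
[... 386 characters left out ...]
78.0], [45.0, 0.0881, 0.073, 78.0], [51.0, 0.0879, 0.073, 78.0], [57.0, 0.0882, 0.073, 78.0], [63.0, 0.0881, 0.073, 74.0], [69.0, 0.0884, 0.073, 78.0], [75.0, 0.0886, 0.073, 78.0], [81.0, 0.089, 0.0731, 79.0], [87.0, 0.0889, 0.073, 61.0], [93.0, 0.0892, 0.0831, 34.0], [99.0, 0.0895, 0.0836, 30.0], [105.0, 0.0895, 0.0836, 32.0], [111.0, 0.0897, 0.0734, 77.0], [117.0, 0.0898, 0.0727, 73.0], [123.0, 0.0906, 0.0727, 78.0], [129.0, 0.0903, 0.0732, 74.0], [135.0, 0.0909, 0.0725, 77.0], [141.0, 0.091, 0.0724, 80.0], [147.0, 0.0912, 0.0724, 71.0], [153.0, 0.0827, 0.0723, 40.0], [159.0, 0.0782, 0.0728, 22.0], [165.0, 0.0905, 0.0726, 56.0], [171.0, 0.0919, 0.0728, 80.0], [177.0, 0.0901, 0.0729, 72.0]]
```

```bash
python3 - <<'E'
from h import *
print(goto([0.5562,-0.0066,0.071],down(-70)))
E
```

```text
[  1.4 208.7   1.1   0.   -3.   -0. ]
```

Call:
move_arm([
  [1.4,40,1.1,0,-3,0],
  [1.4,80,1.1,0,-3,0],
  [1.4,120,1.1,0,-3,0],
  [1.4,160,1.1,0,-3,0],
  [1.4,185,1.1,0,-3,0],
  [1.4,197,1.1,0,-3,0],
  [1.4,204,1.1,0,-3,0],
  [1.4,208.5,1.1,0,-3,0],
  [1.4,208.5,1.1,0,-3,0],
  [1.4,208.5,1.1,0,-3,0],
])

```text
time_s: 3.15
tool_pos: [0.5575, -0.0066, 0.0727]
tool_rot: [-90.0, 0.2, -160.0]
force: [-0.5, 0.7, 0.8]
grip_width: 0.04
```

Call:
move_arm([
  [0,0,0,0,0,0],
  [0,0,0,0,0,0],
  [0,0,0,0,0,0],
  [0,0,0,0,0,0],
  [0,0,0,0,0,0],
  [0,0,0,0,0,0],
], claw=5, newtons=25)

```text
time_s: 3.65
tool_pos: [0.5562, -0.0062, 0.0714]
tool_rot: [-90.0, 0.0, -160.0]
force: [-1.0, 0.6, 3.1]
grip_width: 0.0137
```

Call:
move_arm([
  [0,1,0,0,0,0],
  [0,2,0,0,0,0],
  [0,3,0,0,0,0],
  [0,3,0,0,0,0],
  [0,3,0,0,0,0],
], newtons=45)

```text
time_s: 4.07
tool_pos: [0.5562, -0.0063, 0.0682]
tool_rot: [-90.0, 0.0, -160.0]
force: [-1.3, 2.1, 4.0]
grip_width: 0.0138
```

Call:
move_arm([
  [0,0,0,0,-4,0],
  [0,0,0,0,-8,0],
  [0,0,0,0,-12,0],
  [0,0,0,0,-16,0],
  [0,0,0,0,-20,0],
  [0,0,0,0,-24,0],
  [0,0,0,0,-28,0],
  [0,0,0,0,-32,0],
  [0,0,0,0,-36,0],
  [0,0,0,0,-40,0],
])

```text
time_s: 4.9
tool_pos: [0.557, -0.007, 0.0685]
tool_rot: [-89.9, 0.0, -119.9]
force: [0.7, 0.0, 4.4]
grip_width: 0.0135
```

Call:
move_arm([
  [0,0,0,0,-4,0],
  [0,0,0,0,-8,0],
  [0,0,0,0,-12,0],
  [0,0,0,0,-16,0],
  [0,0,0,0,-20,0],
  [0,0,0,0,-24,0],
  [0,0,0,0,-28,0],
  [0,0,0,0,-32,0],
  [0,0,0,0,-36,0],
  [0,0,0,0,-38,0],
  [0,0,0,0,-39,0],
  [0,0,0,0,-39,0],
  [0,0,0,0,-39,0],
])

```text
time_s: 5.98
tool_pos: [0.5564, -0.0065, 0.0683]
tool_rot: [-90.0, 0.0, -81.1]
force: [-1.4, 2.3, 5.1]
grip_width: 0.0138
```

Call:
move_arm([
  [0,-2,0,0,0,0],
  [0,-4,0,0,0,0],
  [0,-6,0,0,0,0],
  [0,-8,0,0,0,0],
  [0,-10,0,0,0,0],
  [0,-10,0,0,0,0],
])

```text
time_s: 6.48
tool_pos: [0.5555, -0.0071, 0.0781]
tool_rot: [-90.1, -0.0, -81.1]
force: [-1.1, -0.1, -0.1]
grip_width: 0.0136
```

Call:
move_arm([
  [0,-10,0,0,0,0],
  [0,-25,0,0,0,0],
  [0,-45,0,0,0,0],
  [0,-65,0,0,0,0],
  [0,-75,0,0,0,0],
  [0,-75,0,0,0,0],
])

```text
time_s: 6.98
tool_pos: [0.5576, -0.0069, 0.1558]
tool_rot: [-89.7, -0.0, -81.0]
force: [0.1, 0.3, -2.2]
grip_width: 0.0139
```

```bash
python3 - <<'E'
from h import *
im,X=cloud("scene"); save("s2",im)
# mat via scene: dark pixels
g=im.max(2); m=(g<40)&(np.abs(X[...,2])<.012)&(np.hypot(X[...,0]-.48,X[...,1]+.268)<.16)
p=X[m]; print(m.sum(), cv2.minAreaRect((p[:,:2]*1000).astype(np.float32)))
print(goto([0.48,-0.268,0.16]))
print(tool()[2]['grip_width'],tool()[0])
E
```

```text
2214 ((484.7228698730469, -269.9515380859375), (187.93983459472656, 186.6138153076172), 76.6332778930664)
[ 246.    -6.1 -116.5    0.     0.     0. ]
0.013752911408496344 [ 0.5566821  -0.00681865  0.15406294]
```

View pics/s2.png

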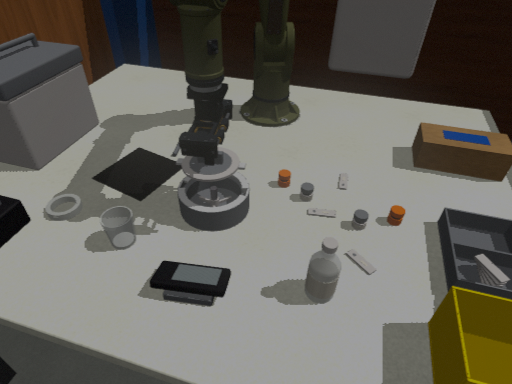

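Call:
move_arm([
  [35,-2,-16,0,0,0],
  [70,-2,-32,0,0,0],
  [105,-2,-48,0,0,0],
  [140,-2,-65,0,0,0],
  [175,-2,-81,0,0,0],
  [205,-2,-95,0,0,0],
  [230,-2,-106,0,0,0],
  [243,-2,-112,0,0,0],
  [247,-2,-114,0,0,0],
  [247,-2,-114,0,0,0],
  [247,-2,-114,0,0,0],
])

```text
time_s: 7.95
tool_pos: [0.482, -0.2668, 0.154]
tool_rot: [-90.1, 0.1, -81.0]
force: [0.9, 0.4, -3.1]
grip_width: 0.0135
```

Call:
move_arm([
  [0,30,0,0,0,0],
  [0,60,0,0,0,0],
  [0,90,0,0,0,0],
  [0,110,0,0,0,0],
  [0,120,0,0,0,0],
  [0,125,0,0,0,0],
  [0,127,0,0,0,0],
  [0,129,0,0,0,0],
  [0,130,0,0,0,0],
  [0,130,0,0,0,0],
])

```text
time_s: 8.78
tool_pos: [0.4831, -0.2686, 0.0262]
tool_rot: [-89.9, -0.1, -81.0]
force: [0.2, 0.1, -2.6]
grip_width: 0.014
```

Call:
move_arm([
  [0,0,0,0,0,0],
  [0,1,0,0,0,0],
  [0,1.5,0,0,0,0],
  [0,1.5,0,0,0,0],
])

```text
time_s: 9.12
tool_pos: [0.4831, -0.2683, 0.0246]
tool_rot: [-89.9, -0.0, -81.0]
force: [-0.3, 3.4, 6.0]
grip_width: 0.0134
```

Call:
move_arm([
  [0,0,0,0,0,0],
  [0,0,0,0,0,0],
  [0,0,0,0,0,0],
  [0,0,0,0,0,0],
  [0,-5,0,0,0,0],
  [0,-25,0,0,0,0],
  [0,-60,0,0,0,0],
  [0,-100,0,0,0,0],
  [0,-140,0,0,0,0],
  [0,-180,0,0,0,0],
  [0,-210,0,0,0,0],
], claw=50)

```text
time_s: 10.03
tool_pos: [0.4825, -0.2691, 0.2376]
tool_rot: [-89.8, -0.1, -81.1]
force: [1.0, -0.3, -0.7]
grip_width: 0.05
```

```bash
python3 - <<'E'
from h import *
print(goto([0.52,-0.0066,0.26],down(7)))
im,X=cloud("wrist"); save("w3",im)
E
```

```text
[-2.535e+02 -2.260e+01  7.790e+01 -2.000e-01  1.900e+00  1.000e-01]
```

View pics/w3.png

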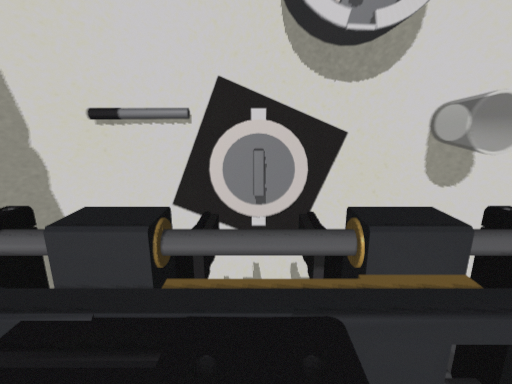

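Call:
move_arm([
  [-35,-42,16,0,0,0],
  [-70,-42,32,0,0,0],
  [-105,-42,48,0,0,0],
  [-140,-42,65,0,0,0],
  [-175,-42,81,0,0,0],
  [-205,-42,95,0,0,0],
  [-230,-42,106,0,0,0],
  [-243,-42,112,0,0,0],
  [-248,-42,114,0,0,0],
  [-248,-42,114,0,0,0],
  [-248,-42,114,0,0,0],
  [-248,-42,114,0,0,0],
], claw=50)

```text
time_s: 11.08
tool_pos: [0.5557, -0.0084, 0.2757]
tool_rot: [-90.0, -0.0, -81.2]
force: [0.5, -0.3, -0.3]
grip_width: 0.0497
```

```bash
python3 - <<'E'
from h import *
im,X=cloud("wrist"); save("w4",im); np.save("w4.npy",X); i=camera_info("wrist")
save("w4c",im,4,(170,90,340,240))
# overhead rectified map of canister at floor height
N=400; xs=np.linspace(-.1,.1,N)
gx,gy=np.meshgrid(xs,xs,indexing='ij'); # rows x
for nm,z in (("floor",.014),("rim",.062)):
    W=np.stack([.5566+gx[::-1],-.0064+gy[:,::-1],np.full_like(gx,z)],-1)
    uv=proj("wrist",W,i).astype(np.float32)
    r=cv2.remap(im,uv[...,0],uv[...,1],cv2.INTER_LINEAR); cv2.imwrite(f"pics/r4{nm}.png",r[:,:,::-1])
print(tool()[0])
E
```

```text
[ 0.55572689 -0.00823775  0.27575261]
```

View pics/w4.png

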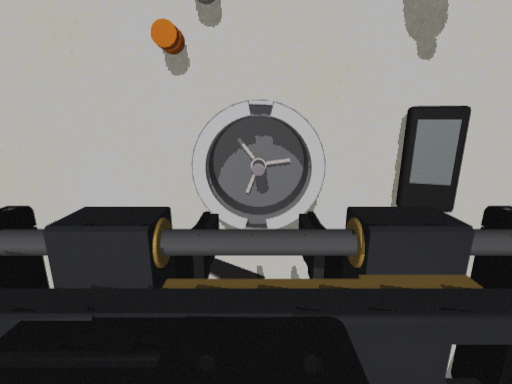

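View pics/r4floor.png

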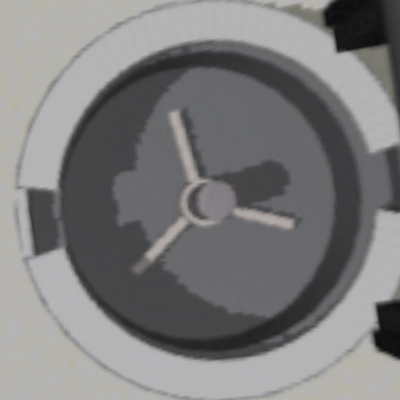

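View pics/r4rim.png

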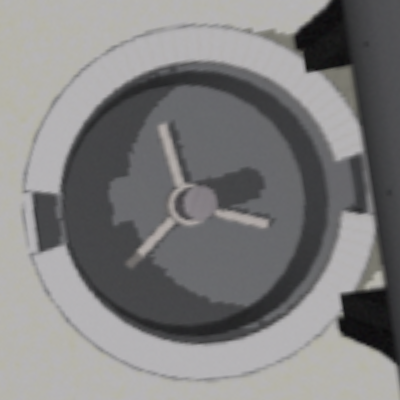

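```bash
python3 - <<'E'
from h import *
print(goto([0.449,0.213,0.2],down(-11.5)))
E
```

```text
[-235.    75.6  -71.8   -0.    20.3    0. ]
```

Call:
move_arm([
  [-39,5,-12,0,5,0],
  [-78,15,-24,0,10,0],
  [-117,30,-36,0,15,0],
  [-156,45,-48,0,20,0],
  [-190,60,-58,0,20,0],
  [-215,70,-66,0,20,0],
  [-230,75,-70,0,20,0],
  [-235,75,-72,0,20,0],
  [-235,75,-72,0,20,0],
  [-235,75,-72,0,20,0],
  [-235,75,-72,0,20,0],
  [-235,75,-72,0,20,0],
], claw=58)

```text
time_s: 12.13
tool_pos: [0.4495, 0.2136, 0.2012]
tool_rot: [-89.9, 0.0, -101.2]
force: [-0.8, -0.2, -0.8]
grip_width: 0.0581
```

```bash
cat >> h.py <<'E'
def pots(c="wrist",name=None):
    im,d=read_camera(c); X=pts(c,d)
    if name: save(name,im)
    z=X[...,2]; m=((z>.028)&(z<.046)&(X[...,0]<.75)&(X[...,0]>.3)&(X[...,1]>.08)&(X[...,1]<.55)).astype(np.uint8)
    n,l,st,ce=cv2.connectedComponentsWithStats(m)
    for k in range(1,n):
        if st[k,4]>40:
            q=l==k; top=np.nanpercentile(z[q],80); t=q&(z>top-.003); cc,rr=cv2.minEnclosingCircle((X[t][:,:2]*1000).astype(np.float32))
            print("pix",ce[k].round(),"n",st[k,4],"c",np.round(cc,1),"r",round(rr,1),"top",round(top,4),"rgb",im[q].mean(0).round())
E
python3 -c "
from h import *
pots('wrist','w5'); pots('top'); print(tool()[0])"
```

```text
pix [292.  35.] n 975 c [513.4 355.7] r 17.0 top 0.0387 rgb [92. 92. 94.]
pix [485.  62.] n 751 c [726.7 290.7] r 29.4 top 0.0427 rgb [76. 73. 68.]
pix [258. 177.] n 664 c [448.9 214.3] r 16.9 top 0.0393 rgb [91. 91. 94.]
pix [238. 227.] n 102 c [411.8 156.4] r 11.0 top 0.0386 rgb [102.  56.  21.]
pix [ 80. 192.] n 229 c [549.4 545.7] r 109.6 top 0.0423 rgb [30. 32. 33.]
pix [221. 247.] n 116 c [409.5 144.4] r 16.8 top 0.0416 rgb [146.  97.  49.]
[0.44900533 0.21419654 0.20098768]
```

View pics/w5.png

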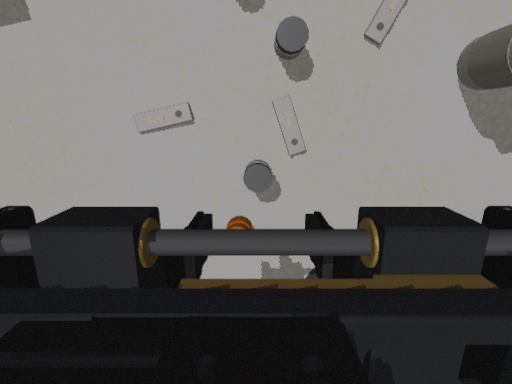

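Call:
move_arm([
  [0,40,0,0,0,0],
  [0,80,0,0,0,0],
  [0,115,0,0,0,0],
  [0,145,0,0,0,0],
  [0,165,0,0,0,0],
  [0,177,0,0,0,0],
  [0,182,0,0,0,0],
  [0,184,0,0,0,0],
  [0,184,0,0,0,0],
  [0,184,0,0,0,0],
])

```text
time_s: 13.07
tool_pos: [0.4492, 0.2156, 0.0177]
tool_rot: [-89.9, 0.1, -101.0]
force: [0.8, 0.2, 0.4]
grip_width: 0.0582
```

Call:
move_arm([
  [0,0,0,0,0,0],
  [0,0,0,0,0,0],
  [0,0,0,0,0,0],
  [0,0,0,0,0,0],
  [0,0,0,0,0,0],
  [0,0,0,0,0,0],
], claw=25, newtons=18)

```text
time_s: 13.57
tool_pos: [0.4484, 0.2154, 0.0169]
tool_rot: [-90.0, 0.0, -101.0]
force: [-0.5, -0.1, 2.0]
grip_width: 0.0331
```

Call:
move_arm([
  [0,-5,0,0,0,0],
  [0,-20,0,0,0,0],
  [0,-45,0,0,0,0],
  [0,-75,0,0,0,0],
  [0,-100,0,0,0,0],
  [0,-115,0,0,0,0],
  [0,-120,0,0,0,0],
  [0,-120,0,0,0,0],
])

```text
time_s: 14.23
tool_pos: [0.449, 0.2157, 0.138]
tool_rot: [-89.9, 0.1, -101.0]
force: [0.3, 0.1, -0.7]
grip_width: 0.033
```

```bash
python3 - <<'E'
from h import *
t,R,o=tool();print(t,o['grip_width'],o['tool_rot'])
im,d=read_camera("wrist"); save("w6",im)
# compensation: assume canister yaw 18.5
print(goto([.5636,.0298,.137],down(-11.5)))
E
```

```text
[0.44898268 0.21567478 0.13796044] 0.03297793711243399 [ -89.87615727    0.11315576 -101.02654745]
[159.9  -0.5 148.8  -0.    0.5  -0. ]
```

View pics/w6.png

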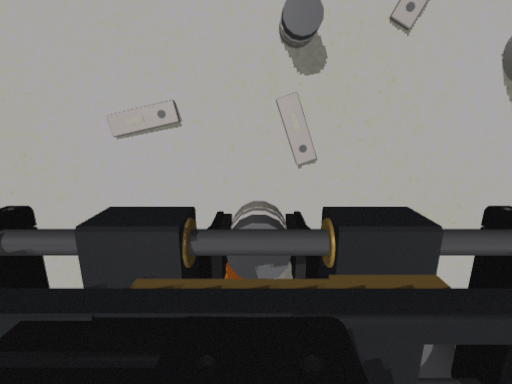

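Call:
move_arm([
  [25,0,23,0,0,0],
  [50,0,46,0,0,0],
  [75,0,70,0,0,0],
  [100,0,93,0,0,0],
  [125,0,116,0,0,0],
  [145,0,135,0,0,0],
  [155,0,144,0,0,0],
  [160,0,149,0,0.5,0],
  [160,0,149,0,0.5,0],
  [160,0,149,0,0.5,0],
  [160,0,149,0,0.5,0],
])

```text
time_s: 15.2
tool_pos: [0.5628, 0.0316, 0.1358]
tool_rot: [-90.1, 0.0, -101.4]
force: [0.1, 0.1, -1.0]
grip_width: 0.0333
```

```bash
python3 - <<'E'
from h import *
t,R,o=tool();print(t,o['grip_width'],o['tool_rot'])
im,d=read_camera("wrist"); save("w7",im); im,d=read_camera("scene"); save("s7",im,3,(150,60,400,250))
E
```

```text
[0.5628476  0.03155412 0.13578043] 0.03332812483929273 [-9.01063920e+01  2.05710039e-02 -1.01393454e+02]
```

View pics/w7.png

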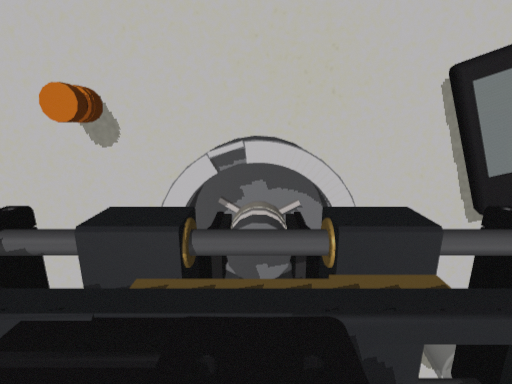

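View pics/s7.png

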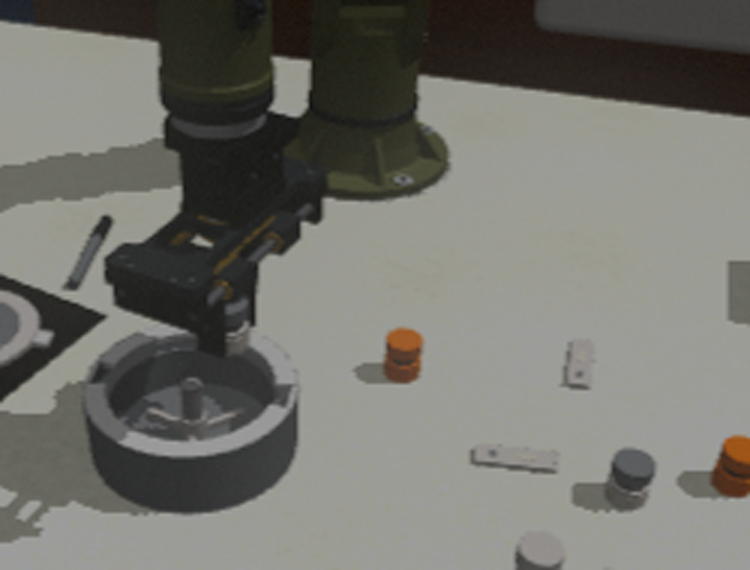

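Call:
move_arm([
  [1,25,0,0,0,0],
  [1,50,0,0,0,0],
  [1,75,0,0,0,0],
  [1,92,0,0,0,0],
  [1,102,0,0,0,0],
  [1,108,0,0,0,0],
  [1,110,0,0,0,0],
  [1,111,0,0,0,0],
  [1,111,0,0,0,0],
])

```text
time_s: 16.05
tool_pos: [0.5645, 0.029, 0.0265]
tool_rot: [-89.9, 0.0, -101.5]
force: [-0.6, 0.0, -0.8]
grip_width: 0.0335
```

Call:
move_arm([
  [0,1,0,0,0,0],
  [0,2,0,0,0,0],
  [0,2,0,0,0,0],
])

```text
time_s: 16.3
tool_pos: [0.564, 0.0288, 0.024]
tool_rot: [-90.0, 0.0, -101.5]
force: [0.1, 0.3, -0.1]
grip_width: 0.0332
```

Call:
move_arm([
  [0,0.7,0,0,0,0],
  [0,1,0,0,0,0],
  [0,1,0,0,0,0],
])

```text
time_s: 16.55
tool_pos: [0.5638, 0.0287, 0.0229]
tool_rot: [-90.0, 0.0, -101.5]
force: [-1.3, 0.7, 1.9]
grip_width: 0.0334
```

Call:
move_arm([
  [0,0,0,0,0,0],
  [0,0,0,0,0,0],
  [0,0,0,0,0,0],
  [0,-5,0,0,0,0],
  [0,-20,0,0,0,0],
  [0,-40,0,0,0,0],
  [0,-55,0,0,0,0],
  [0,-55,0,0,0,0],
], claw=43)

```text
time_s: 17.22
tool_pos: [0.5663, 0.0289, 0.0812]
tool_rot: [-89.7, 0.1, -101.5]
force: [-0.5, -0.2, 1.1]
grip_width: 0.0428
```

```bash
python3 - <<'E'
from h import *
t,R,o=tool();print(t,o['grip_width'],o['tool_rot'])
im,d=read_camera("wrist"); save("w8",im)
im,d=read_camera("scene"); save("s8",im,3,(150,150,300,240))
E
```

```text
[0.56625829 0.02890401 0.08123775] 0.04277709831418368 [ -89.65715878    0.13332479 -101.53415864]
```

View pics/w8.png

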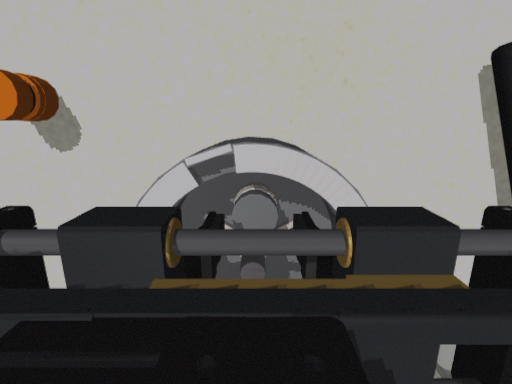

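View pics/s8.png

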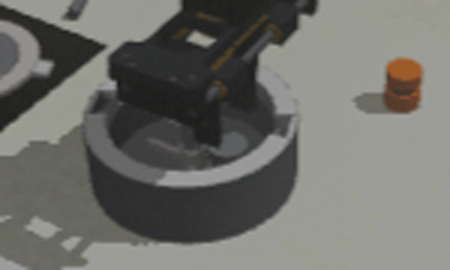

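Call:
move_arm([
  [0,0,0,0,0,0],
  [0,0,0,0,0,0],
  [0,0,0,0,0,0],
  [0,0,0,0,0,0],
  [0,0,0,0,0,0],
  [0,10,0,0,0,0],
  [0,17,0,0,0,0],
  [0,19,0,0,0,0],
  [0,21,0,0,0,0],
  [0,22,0,0,0,0],
  [0,23,0,0,0,0],
  [0,24,0,0,0,0],
  [0,25,0,0,0,0],
  [0,25,0,0,0,0],
], claw=0)

```text
time_s: 18.48
tool_pos: [0.5641, 0.0285, 0.0531]
tool_rot: [-90.0, 0.0, -101.5]
force: [-0.8, -0.9, 5.1]
grip_width: 0.0006
```

Call:
move_arm([
  [0,1,0,0,0,0],
  [0,2,0,0,0,0],
  [0,2.5,0,0,0,0],
  [0,3,0,0,0,0],
  [0,3,0,0,0,0],
])

```text
time_s: 18.9
tool_pos: [0.5642, 0.0284, 0.0514]
tool_rot: [-90.0, 0.0, -101.5]
force: [-3.3, -1.8, 12.2]
grip_width: 0.0005
```

Call:
move_arm([
  [0,0.5,0,0,0,0],
  [0,0.5,0,0,0,0],
  [0,0.5,0,0,0,0],
])

```text
time_s: 19.15
tool_pos: [0.5643, 0.0284, 0.0513]
tool_rot: [-90.0, 0.0, -101.5]
force: [-4.6, -1.5, 16.1]
grip_width: 0.0007
```

Call:
move_arm([
  [0,-5,0,0,0,0],
  [0,-20,0,0,0,0],
  [0,-50,0,0,0,0],
  [0,-90,0,0,0,0],
  [0,-130,0,0,0,0],
  [0,-155,0,0,0,0],
  [0,-165,0,0,0,0],
  [0,-165,0,0,0,0],
  [0,-165,0,0,0,0],
])

```text
time_s: 19.9
tool_pos: [0.5632, 0.0288, 0.213]
tool_rot: [-90.1, -0.0, -101.5]
force: [-0.6, 0.4, 0.4]
grip_width: 0.0006
```

```bash
python3 - <<'E'
from h import *
t,R,o=tool();print(t,o['tool_rot'])
im,X=cloud("wrist"); save("w9",im,2.5,(150,80,400,300))
z=X[...,2]; m=(np.hypot(X[...,0]-.564,X[...,1]-.029)<.03)&(z>.025)
q=X[m]; print(np.percentile(q[:,2],[10,50,90])); t=q[q[:,2]>.034]; print(cv2.minEnclosingCircle((t[:,:2]*1000).astype(np.float32)))
pots('wrist'); pots('top')
print(goto([0.512,0.354,0.2],down(48.5)))
E
```

```text
[0.56319875 0.02880868 0.21304139] [-9.00581713e+01 -1.11088711e-02 -1.01516469e+02]
[0.24971746 0.30754738 0.31806674]
((564.0012817382812, 29.005765914916992), 29.995058059692383)
pix [108. 104.] n 833 c [409.8 143.6] r 17.0 top 0.0391 rgb [157.  88.  27.]
pix [ 80. 194.] n 212 c [548.1 544. ] r 108.3 top 0.043 rgb [30. 32. 33.]
pix [147. 208.] n 117 c [512.9 355.2] r 16.8 top 0.0407 rgb [94. 98. 98.]
pix [116. 222.] n 128 c [472.1 439.8] r 17.1 top 0.0415 rgb [139.  93.  46.]
pix [221. 247.] n 113 c [409.8 144.6] r 16.6 top 0.0412 rgb [147.  98.  49.]
[-3.087e+02  1.150e+01 -1.142e+02  3.000e-01 -6.000e+01 -0.000e+00]
```

View pics/w9.png

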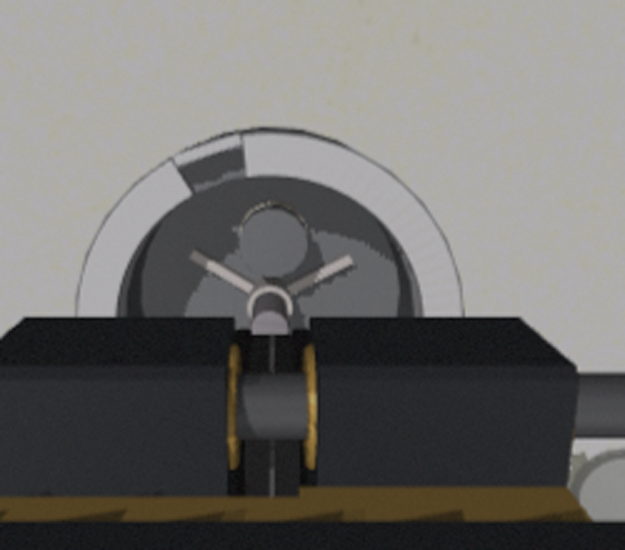

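Call:
move_arm([
  [-35,5,-13,0,-6,0],
  [-70,10,-26,0,-12,0],
  [-105,11,-39,0,-18,0],
  [-140,11,-52,0,-24,0],
  [-175,11,-65,0,-30,0],
  [-210,11,-78,0,-36,0],
  [-245,11,-91,0,-42,0],
  [-275,11,-102,0,-48,0],
  [-295,11,-110,0,-54,0],
  [-309,11,-114,0,-60,0],
  [-309,11,-114,0,-60,0],
  [-309,11,-114,0,-60,0],
  [-309,11,-114,0,-60,0],
], claw=58)

```text
time_s: 21.13
tool_pos: [0.5141, 0.3522, 0.2019]
tool_rot: [-90.1, -0.0, -41.8]
force: [0.9, 0.1, 1.1]
grip_width: 0.0576
```

```bash
python3 - <<'E'
from h import *
t,R,o=tool();print(t,o['tool_rot'])
pots('wrist','w10'); pots('top','t10')
print(goto([0.5134,0.3555,0.017],down(48.5)))
E
```

```text
[0.51410373 0.35216104 0.20189382] [-9.01388004e+01 -4.04428371e-02 -4.17800201e+01]
pix [409.  79.] n 1703 c [552.1 544.6] r 109.4 top 0.0425 rgb [37. 37. 39.]
pix [294.  97.] n 795 c [473.  439.6] r 16.8 top 0.04 rgb [162.  94.  31.]
pix [261. 175.] n 660 c [514.6 355.6] r 17.0 top 0.0392 rgb [95. 95. 98.]
pix [221. 247.] n 113 c [409.4 145.1] r 16.6 top 0.0408 rgb [149.  99.  50.]
[-3.200e+00  1.856e+02  2.100e+00  1.000e-01 -3.000e-01  0.000e+00]
```

View pics/w10.png

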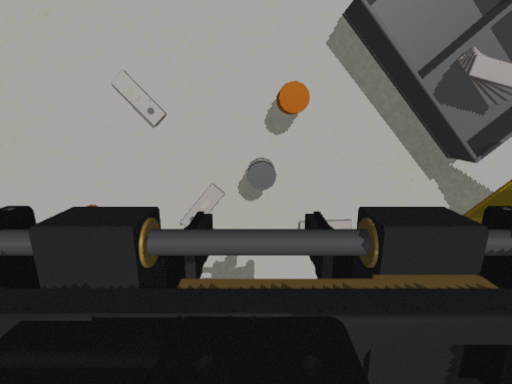

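View pics/t10.png

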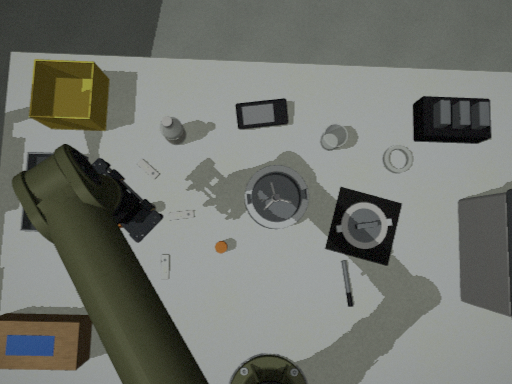

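Call:
move_arm([
  [-2.3,40,2.4,0,0,0],
  [-2.3,80,2.4,0,0,0],
  [-2.3,115,2.4,0,0,0],
  [-2.3,145,2.4,0,0,0],
  [-2.3,165,2.4,0,0,0],
  [-2.3,177,2.4,0,0,0],
  [-2.3,182,2.4,0,0,0],
  [-2.3,184.5,2.4,0,0,0],
  [-2.3,184.5,2.4,0,0,0],
  [-2.3,184.5,2.4,0,0,0],
], claw=48)

```text
time_s: 22.07
tool_pos: [0.5147, 0.3582, 0.0203]
tool_rot: [-89.8, -0.0, -41.6]
force: [-0.2, 0.8, -0.4]
grip_width: 0.0481
```

Call:
move_arm([
  [0,0,0,0,0,0],
  [0,0,0,0,0,0],
  [0,0,0,0,0,0],
  [0,0,0,0,0,0],
  [0,0,0,0,0,0],
], claw=25, newtons=18)

```text
time_s: 22.48
tool_pos: [0.5139, 0.3579, 0.0194]
tool_rot: [-89.9, -0.0, -41.5]
force: [-1.0, -1.4, 4.1]
grip_width: 0.0336
```

Call:
move_arm([
  [0,-5,0,0,0,0],
  [0,-20,0,0,0,0],
  [0,-45,0,0,0,0],
  [0,-75,0,0,0,0],
  [0,-100,0,0,0,0],
  [0,-115,0,0,0,0],
  [0,-120,0,0,0,0],
  [0,-120,0,0,0,0],
])

```text
time_s: 23.15
tool_pos: [0.5142, 0.3581, 0.1401]
tool_rot: [-89.8, -0.0, -41.5]
force: [-0.2, 1.0, -0.5]
grip_width: 0.0333
```

```bash
python3 - <<'E'
from h import *
t,R,o=tool();print(t,o['grip_width'],o['tool_rot'])
im,d=read_camera("wrist"); save("w11",im)
print(goto([.5839,-.0310,.137],down(48.5)))
E
```

```text
[0.51423718 0.35809709 0.14010513] 0.03325197596254428 [-8.98419439e+01 -3.30576946e-02 -4.15270090e+01]
[ 310.3    1.4 -244.2   -0.    -0.     0. ]
```

View pics/w11.png

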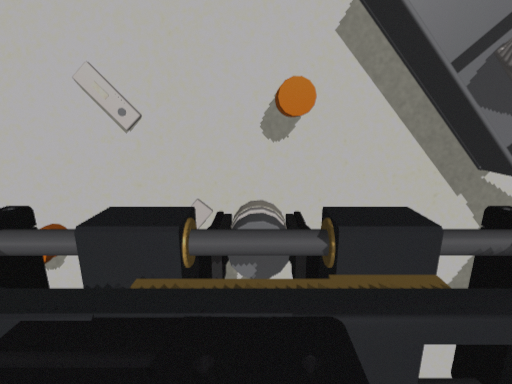

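Call:
move_arm([
  [25,0,-20,0,0,0],
  [52,0,-41,0,0,0],
  [80,0,-63,0,0,0],
  [108,0,-85,0,0,0],
  [136,0,-107,0,0,0],
  [164,0,-129,0,0,0],
  [192,0,-151,0,0,0],
  [220,0,-173,0,0,0],
  [248,0,-195,0,0,0],
  [276,0,-217,0,0,0],
  [296,0,-233,0,0,0],
  [306,0,-241,0,0,0],
  [310,0,-244,0,0,0],
  [310,0,-244,0,0,0],
  [310,0,-244,0,0,0],
  [310,0,-244,0,0,0],
])

```text
time_s: 24.53
tool_pos: [0.5836, -0.0276, 0.1381]
tool_rot: [-90.0, 0.1, -41.3]
force: [-0.2, -0.7, -1.0]
grip_width: 0.0334
```

```bash
python3 - <<'E'
from h import *
t,R,o=tool();print(t,o['grip_width'],o['tool_rot'])
im,d=read_camera("wrist"); save("w12",im)
print(goto([.5839,-.0310,.027],down(48.5)))
im,d=read_camera("scene"); save("s12",im,3,(150,60,400,250))
E
```

```text
[ 0.58361286 -0.02763157  0.13810757] 0.0333550466682776 [-8.99745688e+01  8.64929118e-02 -4.13177788e+01]
[ 2.300e+00  1.113e+02 -2.300e+00 -0.000e+00  2.000e-01 -1.000e-01]
```

View pics/w12.png

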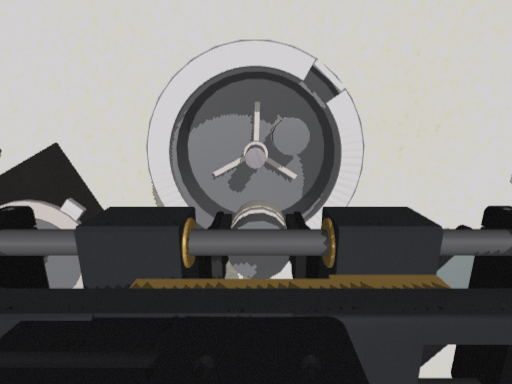

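View pics/s12.png

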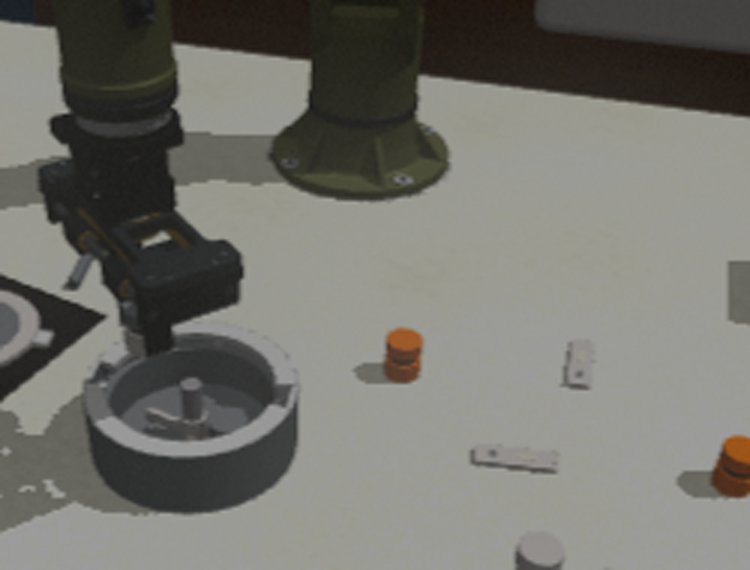

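Call:
move_arm([
  [2,25,-2,0,0,0],
  [2,50,-2,0,0,0],
  [2,75,-2,0,0,0],
  [2,92,-2,0,0,0],
  [2,102,-2,0,0,0],
  [2,107,-2,0,0,0],
  [2,109,-2,0,0,0],
  [2,110,-2,0,0,0],
  [2,110,-2,0,0,0],
])

```text
time_s: 25.38
tool_pos: [0.585, -0.0333, 0.0296]
tool_rot: [-89.9, -0.1, -41.5]
force: [0.3, -0.1, -1.3]
grip_width: 0.0332
```

Call:
move_arm([
  [-1,1,0.5,0,0,0],
  [-1.5,2,1,0,0,0],
  [-1.5,3,1,0,0,0],
  [-1.5,3.5,1,0,0,0],
  [-1.5,3.5,1,0,0,0],
])

```text
time_s: 25.8
tool_pos: [0.5838, -0.0315, 0.0254]
tool_rot: [-90.0, -0.0, -41.5]
force: [-0.6, 0.2, 1.4]
grip_width: 0.0335
```

Call:
move_arm([
  [0,0.3,0,0,0,0],
  [0,0.3,0,0,0,0],
  [0,0.3,0,0,0,0],
  [0,0.3,0,0,0,0],
  [0,-5,0,0,0,0],
  [0,-20,0,0,0,0],
  [0,-40,0,0,0,0],
  [0,-55,0,0,0,0],
  [0,-55,0,0,0,0],
], claw=43)

```text
time_s: 26.55
tool_pos: [0.5862, -0.0318, 0.0839]
tool_rot: [-89.7, -0.3, -41.5]
force: [1.3, -0.2, 0.6]
grip_width: 0.0434
```

```bash
python3 - <<'E'
from h import *
t,R,o=tool();print(t,o['grip_width'],o['tool_rot'])
im,d=read_camera("wrist"); save("w13",im)
E
```

```text
[ 0.58621714 -0.0318301   0.0839166 ] 0.04337962768147906 [-89.74209661  -0.26912297 -41.53739438]
```

View pics/w13.png

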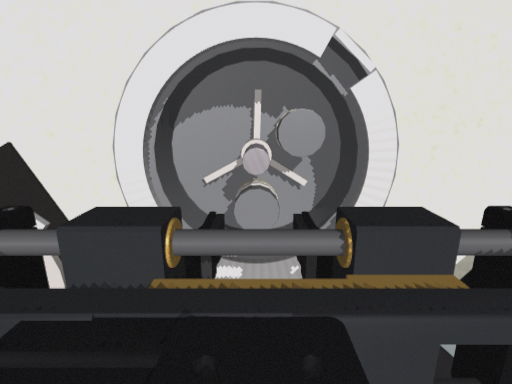

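Call:
move_arm([
  [0,0,0,0,0,0],
  [0,0,0,0,0,0],
  [0,0,0,0,0,0],
  [0,0,0,0,0,0],
  [0,0,0,0,0,0],
  [0,10,0,0,0,0],
  [0,19,0,0,0,0],
  [0,21,0,0,0,0],
  [0,23,0,0,0,0],
  [0,24,0,0,0,0],
  [0,25,0,0,0,0],
  [0,26,0,0,0,0],
  [0,27,0,0,0,0],
  [0,28,0,0,0,0],
  [0,29,0,0,0,0],
  [0,29,0,0,0,0],
], claw=0)

```text
time_s: 27.93
tool_pos: [0.5832, -0.0313, 0.0515]
tool_rot: [-90.0, 0.1, -41.5]
force: [-2.6, 0.9, 5.9]
grip_width: 0.0007
```

Call:
move_arm([
  [0,0.5,0,0,0,0],
  [0,1,0,0,0,0],
  [0,1.5,0,0,0,0],
  [0,1.5,0,0,0,0],
  [0,1.5,0,0,0,0],
])

```text
time_s: 28.35
tool_pos: [0.5832, -0.0312, 0.0514]
tool_rot: [-90.0, 0.1, -41.5]
force: [-6.5, 0.4, 13.7]
grip_width: 0.0009
```

Call:
move_arm([
  [0,-5,0,0,0,0],
  [0,-20,0,0,0,0],
  [0,-50,0,0,0,0],
  [0,-90,0,0,0,0],
  [0,-130,0,0,0,0],
  [0,-155,0,0,0,0],
  [0,-165,0,0,0,0],
  [0,-165,0,0,0,0],
  [0,-165,0,0,0,0],
])

```text
time_s: 29.1
tool_pos: [0.5833, -0.0317, 0.2136]
tool_rot: [-90.0, 0.0, -41.5]
force: [0.5, 0.1, -0.7]
grip_width: 0.0004
```

```bash
python3 - <<'E'
from h import *
t,R,o=tool();print(t,o['tool_rot'])
print(goto([.4829,-.2685,.2],down(9)))
im,X=cloud("wrist"); save("w14",im)
im,X=cloud("scene"); save("s14",im)
E
```

```text
[ 0.58327953 -0.0316602   0.21363914] [-9.00257538e+01  3.32826809e-02 -4.15274843e+01]
[  81.9   13.7 -243.9    0.    39.5   -0. ]
```

View pics/w14.png

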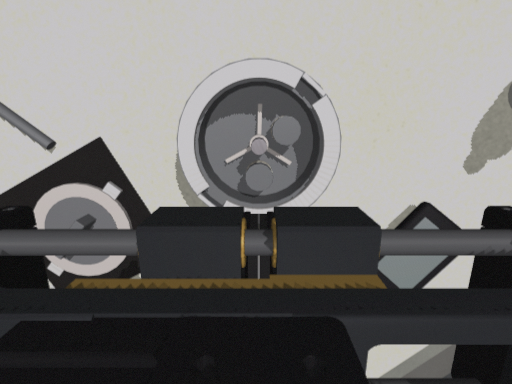

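View pics/s14.png

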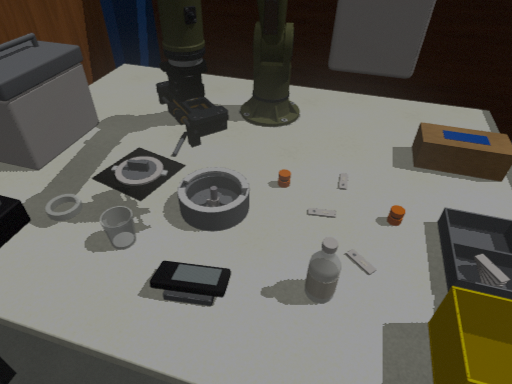

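Call:
move_arm([
  [11,0,-32,0,5,0],
  [22,2,-65,0,10,0],
  [33,4,-98,0,15,0],
  [44,6,-131,0,20,0],
  [55,8,-164,0,25,0],
  [66,10,-197,0,30,0],
  [75,12,-223,0,35,0],
  [80,13,-239,0,39.5,0],
  [82,14,-244,0,39.5,0],
  [82,14,-244,0,39.5,0],
  [82,14,-244,0,39.5,0],
  [82,14,-244,0,39.5,0],
], claw=40)

```text
time_s: 30.2
tool_pos: [0.4841, -0.2666, 0.1998]
tool_rot: [-90.0, 0.1, -80.8]
force: [0.4, 0.6, 0.2]
grip_width: 0.0399
```

```bash
python3 - <<'E'
from h import *
t,R,o=tool();print(t,o['tool_rot'])
im,X=cloud("wrist"); save("w15",im)
P=X.reshape(-1,3)
b=P[(P[:,2]>.03)&(P[:,2]<.06)&(np.hypot(P[:,0]-.483,P[:,1]+.268)<.05)]
print(len(b),np.median(b[:,2]),cv2.minAreaRect((b[:,:2]*1000).astype(np.float32)))
print(goto([.4829,-.2685,.025],down(9)))
E
```

```text
[ 0.48408398 -0.26656614  0.19983382] [-9.00316381e+01  7.25778327e-02 -8.07809239e+01]
612 0.03906894695830382 ((483.6537170410156, -270.58355712890625), (13.057328224182129, 59.969486236572266), 9.388832092285156)
[ 1.80e+00  1.75e+02 -1.50e+00  0.00e+00  2.00e-01 -1.00e-01]
```

View pics/w15.png

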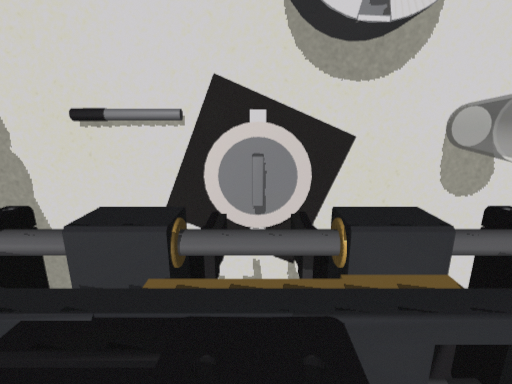

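Call:
move_arm([
  [2,40,-1.4,0,0,0],
  [2,80,-1.4,0,0,0],
  [2,115,-1.4,0,0,0],
  [2,145,-1.4,0,0,0],
  [2,162,-1.4,0,0,0],
  [2,170,-1.4,0,0,0],
  [2,173,-1.4,0,0,0],
  [2,175,-1.4,0,0,0],
  [2,175,-1.4,0,0,0],
  [2,175,-1.4,0,0,0],
])

```text
time_s: 31.08
tool_pos: [0.4834, -0.2712, 0.027]
tool_rot: [-89.9, -0.1, -81.0]
force: [0.2, -0.3, 0.5]
grip_width: 0.0399
```

Call:
move_arm([
  [0,0,0,0,0,0],
  [0,0,0,0,0,0],
  [0,0,0,0,0,0],
  [0,0,0,0,0,0],
  [0,0,0,0,0,0],
  [0,0,0,0,0,0],
], claw=5, newtons=45)

```text
time_s: 31.58
tool_pos: [0.4825, -0.2709, 0.0258]
tool_rot: [-90.0, -0.0, -81.0]
force: [0.9, -0.2, 1.2]
grip_width: 0.0136
```

Call:
move_arm([
  [0,-5,0,0,0,0],
  [0,-20,0,0,0,0],
  [0,-45,0,0,0,0],
  [0,-75,0,0,0,0],
  [0,-105,0,0,0,0],
  [0,-125,0,0,0,0],
  [0,-130,0,0,0,0],
  [0,-130,0,0,0,0],
  [0,-130,0,0,0,0],
])

```text
time_s: 32.33
tool_pos: [0.4813, -0.2704, 0.1542]
tool_rot: [-90.1, 0.1, -81.0]
force: [-0.6, -0.8, -3.3]
grip_width: 0.0139
```

```bash
python3 - <<'E'
from h import *
t,R,o=tool();print(t,o['tool_rot'],o['grip_width'])
print(goto([.5561,-.0066,.150],down(9)))
E
```

```text
[ 0.48129544 -0.27037352  0.15422225] [-9.00966891e+01  7.22627746e-02 -8.10223787e+01] 0.013906066416164872
[-2.489e+02  4.300e+00  1.151e+02  1.000e-01 -0.000e+00 -1.000e-01]
```

Call:
move_arm([
  [-35,0,16,0,0,0],
  [-70,0,32,0,0,0],
  [-105,0,48,0,0,0],
  [-140,0,65,0,0,0],
  [-175,0,81,0,0,0],
  [-205,0,95,0,0,0],
  [-230,0,106,0,0,0],
  [-242,0,112,0,0,0],
  [-246,0,114.5,0,0,0],
  [-246,0,114.5,0,0,0],
  [-246,0,114.5,0,0,0],
  [-246,0,114.5,0,0,0],
  [-246,0,114.5,0,0,0],
  [-246,0,114.5,0,0,0],
])

```text
time_s: 33.5
tool_pos: [0.5567, -0.0117, 0.1556]
tool_rot: [-90.0, -0.0, -81.2]
force: [0.4, 0.4, -2.8]
grip_width: 0.014
```

```bash
python3 - <<'E'
from h import *
t,R,o=tool();print(t,o['tool_rot'],o['grip_width'])
print(goto([.5562,-.0092,.085],down(9)))
im,X=cloud("wrist"); save("w16",im)
P=X.reshape(-1,3); m=np.hypot(P[:,0]-.556,P[:,1]+.0066)<.1
b=P[m&(P[:,2]>.155)&(P[:,2]<.2)]
print(len(b))
E
```

```text
[ 0.55667963 -0.01168577  0.15562926] [-8.99971225e+01 -1.32773925e-02 -8.11723497e+01] 0.013953384036846697
[-2.5 70.6 -0.1 -0.  -0.2  0. ]
2764
```

View pics/w16.png

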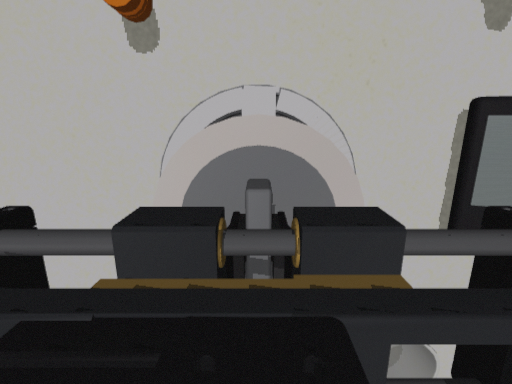

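```bash
python3 - <<'E'
from h import *
from scipy.optimize import least_squares
im,X=cloud("wrist"); i=camera_info("wrist"); t,R,o=tool(); print(t)
z=X[...,2]
# lid disc: top surface depth mask in cols, rows<205
m=(np.abs(z-.141)<.006)&(np.arange(384)[:,None]<205)
p=X[m]; print(len(p),np.median(p[:,2]))
def fit(p,c0,r0,outer=True,excl=()):
    c=np.array(c0)
    for _ in range(8):
        d=p[:,:2]-c; a=np.degrees(np.arctan2(d[:,1],d[:,0])); r=np.hypot(*d.T); A=[];B=[]
        for k in range(-180,180,4):
            if any(lo<=k<=hi for lo,hi in excl): continue
            s=(a>=k)&(a<k+4)
            if s.sum()>8:
                v=r[s].max() if outer else r[s].min()
                if abs(v-r0)<.005: A.append([np.cos(np.radians(k+2)),np.sin(np.radians(k+2)),1]);B.append(v)
        A=np.array(A);s=np.linalg.lstsq(A,np.array(B),rcond=None)[0]; c=c+s[:2]
    return c,s[2],len(A)
print("lid",fit(p,t[:2]+[0,.002],.068,True,[(85,112)]))
q=X[(np.abs(z-.0615)<.004)&(np.hypot(X[...,0]-.556,X[...,1]+.0066)<.1)]
print("can",fit(q,[.556,-.0066],.0885,True))
# lug: points farther than .07 at lid height
lug=p[np.hypot(p[:,0]-t[0],p[:,1]-t[1]-.0026)>.071]; print(len(lug)); 
if len(lug)>10: print(lug.mean(0),cv2.minAreaRect((lug[:,:2]*1000).astype(np.float32)))
E
```

```text
[ 0.55680697 -0.01097247  0.15569887]
14772 0.14003582994494912
lid (array([ 0.55674721, -0.01086203]), np.float64(0.06793517691801867), 33)
can (array([ 0.55535943, -0.00710379]), np.float64(0.08960978955720239), 40)
566
[0.5448656  0.06612738 0.13781602] ((544.8552856445312, 65.90632629394531), (19.44732666015625, 9.353510856628418), 9.741012573242188)
```

```bash
python3 - <<'E'
from h import *
print(goto([.5558,-.0080,.088],down(9)))
E
```

```text
[-3.1 67.7 -0.6 -0.  -0.1  0. ]
```

Call:
move_arm([
  [-1,15,0,0,0,0],
  [-2,35,0,0,0,0],
  [-3,52,-0.5,0,0,0],
  [-3,62,-0.5,0,0,0],
  [-3,67,-0.5,0,0,0],
  [-3,67,-0.5,0,0,0],
  [-3,67,-0.5,0,0,0],
  [-3,67,-0.5,0,0,0],
])

```text
time_s: 34.27
tool_pos: [0.5569, -0.0072, 0.0897]
tool_rot: [-89.9, -0.0, -81.0]
force: [-0.7, -0.4, -3.1]
grip_width: 0.0132
```

```bash
python3 - <<'E'
from h import *
t,R,o=tool();print(t,o['tool_rot'],o['grip_width'],o['force'])
im,X=cloud("wrist"); save("w17",im); save("w17c",im,4,(180,60,340,200))
E
```

```text
[ 0.55689256 -0.00723156  0.08972451] [-8.98769404e+01 -5.94897513e-03 -8.10369503e+01] 0.013212466901606766 [-0.6584243  -0.37892127 -3.05480513]
```

View pics/w17c.png

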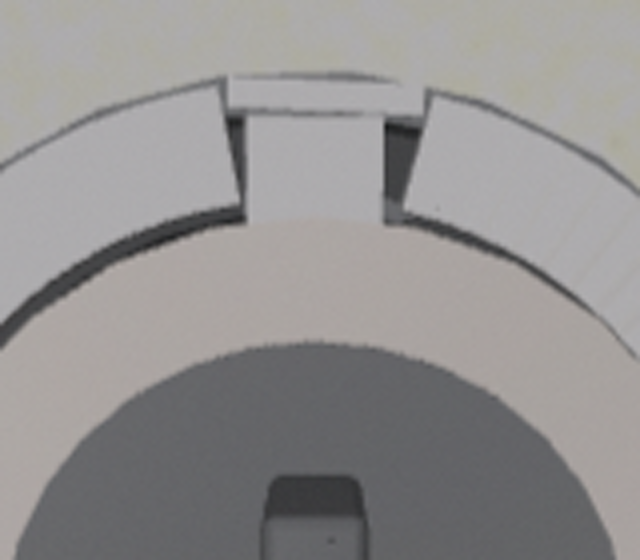

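Call:
move_arm([
  [0,0,0,0,0.6,0],
  [0,0,0,0,1.2,0],
  [0,2,0,0,1.2,0],
  [0,4,0,0,1.2,0],
  [0,4,0,0,1.2,0],
  [0,4,0,0,1.2,0],
])

```text
time_s: 34.82
tool_pos: [0.5558, -0.0071, 0.0844]
tool_rot: [-90.0, 0.0, -82.2]
force: [-0.7, 1.2, -2.0]
grip_width: 0.0141
```

```bash
python3 - <<'E'
from h import *
t,R,o=tool();print(t,o['tool_rot'],o['grip_width'],o['force'])
im,X=cloud("wrist"); save("w18c",im,4,(180,60,340,200))
E
```

```text
[ 0.5557963  -0.00712907  0.08439267] [-9.00172157e+01  3.89769138e-03 -8.22221889e+01] 0.014087806712708305 [-0.71750387  1.16768016 -1.95024544]
```

View pics/w18c.png

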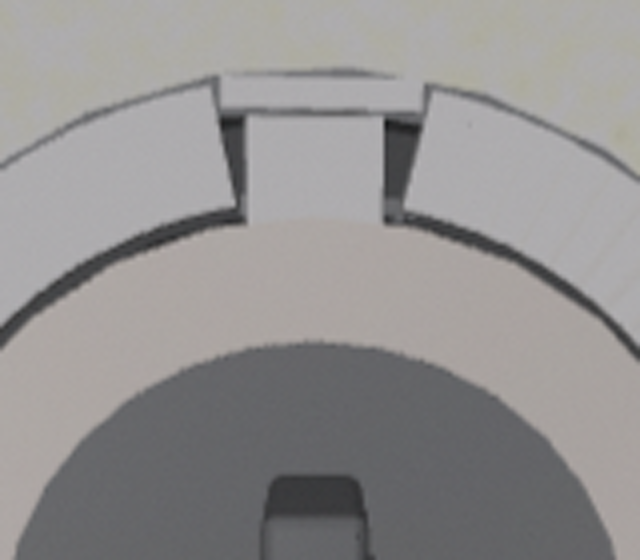

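Call:
move_arm([
  [0,0,0,0,0.6,0],
  [0,2,0,0,0.6,0],
  [0,4,0,0,0.6,0],
  [0,6,0,0,0.6,0],
  [0,8,0,0,0.6,0],
  [0,9,0,0,0.6,0],
  [0,9,0,0,0.6,0],
])

```text
time_s: 35.45
tool_pos: [0.5562, -0.0071, 0.0757]
tool_rot: [-90.0, 0.0, -82.8]
force: [-0.6, -0.4, 1.9]
grip_width: 0.0136
```

Call:
move_arm([
  [0,2,0,0,0,0],
  [0,4,0,0,0,0],
  [0,5,0,0,0,0],
  [0,6,0,0,0,0],
  [0,6.5,0,0,0,0],
  [0,6.5,0,0,0,0],
])

```text
time_s: 35.95
tool_pos: [0.5562, -0.0071, 0.0693]
tool_rot: [-90.0, 0.0, -82.8]
force: [-0.1, -0.0, 4.4]
grip_width: 0.0135
```

Call:
move_arm([
  [0,0,0,0,4,0],
  [0,0,0,0,8,0],
  [0,0,0,0,12,0],
  [0,0,0,0,16,0],
  [0,0,0,0,20,0],
  [0,0,0,0,24,0],
  [0,0,0,0,28,0],
  [0,0,0,0,32,0],
  [0,0,0,0,36,0],
  [0,0,0,0,40,0],
])

```text
time_s: 36.78
tool_pos: [0.5565, -0.0074, 0.0695]
tool_rot: [-89.9, 0.0, -123.0]
force: [-0.3, -0.5, 4.1]
grip_width: 0.0137
```

Call:
move_arm([
  [0,0,0,0,4,0],
  [0,0,0,0,8,0],
  [0,0,0,0,12,0],
  [0,0,0,0,16,0],
  [0,0,0,0,20,0],
  [0,0,0,0,24,0],
  [0,0,0,0,28,0],
  [0,0,0,0,32,0],
  [0,0,0,0,35,0],
  [0,0,0,0,37,0],
  [0,0,0,0,38,0],
  [0,0,0,0,38,0],
  [0,0,0,0,38,0],
])

```text
time_s: 37.87
tool_pos: [0.5556, -0.0071, 0.069]
tool_rot: [-90.0, -0.0, -160.8]
force: [-2.9, -0.7, 3.5]
grip_width: 0.0134
```

```bash
python3 - <<'E'
from h import *
t,R,o=tool();print(t,o['tool_rot'],o['grip_width'],o['force'],o['wrist_torque'])
E
```

```text
[ 0.55562066 -0.00714244  0.06904926] [-9.00191459e+01 -3.08800075e-02 -1.60787814e+02] 0.013399942197539766 [-2.90670464 -0.66059868  3.47051821] [-0.07712367  0.67284867 -0.01572849]
```

Call:
move_arm([
  [0,0,0,0,0.5,0],
  [0,0,0,0,1,0],
  [0,0,0,0,1,0],
  [0,-1,0,0,1,0],
  [0,-2,0,0,1,0],
  [0,-3,0,0,1,0],
  [0,-3,0,0,1,0],
])

```text
time_s: 38.45
tool_pos: [0.5558, -0.0071, 0.0721]
tool_rot: [-90.0, -0.0, -161.8]
force: [-1.8, 0.3, 2.2]
grip_width: 0.0139
```

```bash
python3 - <<'E'
from h import *
t,R,o=tool();print(t,o['tool_rot'],o['grip_width'],o['force'],o['wrist_torque'])
E
```

```text
[ 0.55575905 -0.00711496  0.07207596] [-9.00109237e+01 -1.38893579e-02 -1.61821592e+02] 0.013886684972547225 [-1.84113922  0.31639237  2.20395407] [0.04634233 0.73555943 0.01760457]
```

Call:
move_arm([
  [0,-0.7,0,0,0,0],
  [0,-1.5,0,0,0,0],
  [0,-1.5,0,0,0,0],
])

```text
time_s: 38.7
tool_pos: [0.5557, -0.0072, 0.0728]
tool_rot: [-90.0, -0.0, -161.8]
force: [-0.1, 1.3, -3.5]
grip_width: 0.0134
```

Call:
move_arm([
  [0,1.5,0,0,0,0],
  [0,1.5,0,0,0,0],
  [0,1.5,0,0,0,0],
  [0,1.5,0,0,0,0],
  [0,1.5,0,0,0,0],
  [0,-20,0,0,0,0],
  [0,-55,0,0,0,0],
  [0,-95,0,0,0,0],
  [0,-135,0,0,0,0],
  [0,-175,0,0,0,0],
  [0,-205,0,0,0,0],
  [0,-205,0,0,0,0],
  [0,-205,0,0,0,0],
], claw=40)

```text
time_s: 39.78
tool_pos: [0.5572, -0.0073, 0.281]
tool_rot: [-90.0, 0.3, -161.8]
force: [-0.7, -0.8, -1.1]
grip_width: 0.04
```

```bash
python3 - <<'E'
from h import *
t,R,o=tool();print(t,o['tool_rot'],o['grip_width'],o['force'])
im,X=cloud("wrist"); save("w20",im); save("w20c",im,4,(170,90,340,230))
P=X.reshape(-1,3); rr=np.hypot(P[:,0]-.556,P[:,1]+.007)
b=P[(P[:,2]>.078)&(P[:,2]<.1)&(rr<.045)]
print(len(b),np.median(b[:,2]),cv2.minAreaRect((b[:,:2]*1000).astype(np.float32)))
a=np.degrees(np.arctan2(P[:,1]+.007,P[:,0]-.556))
for k in range(0,360,45):
    s=(np.abs((a-k+180)%360-180)<10)&(rr<.066)&(rr>.05)&(P[:,2]<.075)&(P[:,2]>.04); print(k,s.sum(),np.round(np.median(P[s][:,2]),4) if s.sum() else None)
E
```

```text
[ 0.55717451 -0.00727397  0.28102019] [ -89.96026152    0.29249082 -161.82968464] 0.03998343601256357 [-0.72197572 -0.82658925 -1.1374614 ]
512 0.08373480242216289 ((555.124755859375, -8.014638900756836), (60.023048400878906, 13.061349868774414), 18.14722442626953)
0 186 0.0545
45 185 0.0548
90 174 0.0548
135 160 0.055
180 153 0.0553
225 154 0.0552
270 161 0.055
315 174 0.0546
```

View pics/w20c.png

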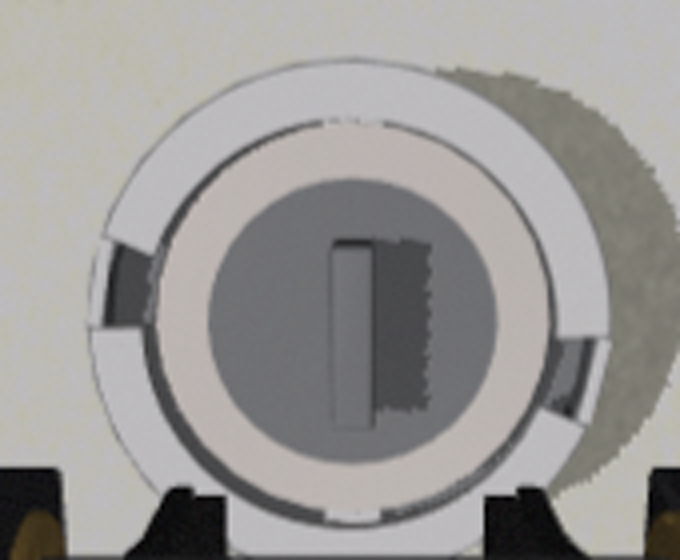

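```bash
python3 - <<'E'
from h import *
for nm in ("start","now"):
    X=np.load("w1.npy") if nm=="start" else cloud("wrist")[1]
    P=X.reshape(-1,3); rr=np.hypot(P[:,0]-.556,P[:,1]+.007)
    f=lambda lo,hi,a,b: np.nanmedian(P[(rr>lo)&(rr<hi)&(P[:,2]>a)&(P[:,2]<b)][:,2])
    col=f(.076,.084,.055,.07);print(nm,"collar",col,"disc-col",f(.05,.066,.04,.075)-col,"bar-col",f(0,.03,.078,.1)-col, "table",f(.12,.16,-.01,.01))
    b=P[(P[:,2]>.078)&(P[:,2]<.1)&(rr<.045)]; print(cv2.minAreaRect((b[:,:2]*1000).astype(np.float32)))
E
```

```text
start collar 0.06143936185969093 disc-col -0.004450602842945732 bar-col 0.024312782832780794 table -0.0010058033939194053
((554.957763671875, -7.191703796386719), (59.6346549987793, 13.941093444824219), 20.119855880737305)
now collar 0.060212444687296154 disc-col -0.0044973715537742 bar-col 0.024317299661895567 table -0.002400376641995153
((555.6865234375, -7.568266868591309), (59.78504180908203, 12.975749015808105), 17.89859962463379)
```

```bash
python3 - <<'E'
from h import *
im,d=read_camera("wrist"); i=camera_info("wrist"); X=pts("wrist",d,i)
t,R,o=tool(); print(t)
g=cv2.cvtColor(im,cv2.COLOR_RGB2GRAY)
# canister centre: fit collar outer/inner in image rectified at z~.0602 using depth min radius inner
c=np.array([.5560,-.0072])
P=X.reshape(-1,3)
for _ in range(6):
    q=P[(np.abs(P[:,2]-.0602)<.0025)]; dd=q[:,:2]-c; a=np.degrees(np.arctan2(dd[:,1],dd[:,0])); r=np.hypot(*dd.T); A=[];B=[]
    for k in range(-180,180,4):
        s=(a>=k)&(a<k+4)&(r>.069)&(r<.095)
        if s.sum()>8 and abs(r[s].min()-.0725)<.003: A.append([np.cos(np.radians(k+2)),np.sin(np.radians(k+2)),1]);B.append(r[s].min())
    s=np.linalg.lstsq(np.array(A),np.array(B),rcond=None)[0]; c=c+s[:2]
print("inner centre",c,s[2],len(A))
th=np.arange(0,360,.25)
for rad in (.076,.078,.080):
    W=np.stack([c[0]+rad*np.cos(np.radians(th)),c[1]+rad*np.sin(np.radians(th)),np.full_like(th,.0602)],-1)
    uv=proj("wrist",W,i).astype(np.float32)
    v=cv2.remap(g,uv[:,0][None],uv[:,1][None],cv2.INTER_LINEAR)[0].astype(float)
    out=[]
    for lo,hi in ((75,120),(255,300)):
        s=(th>lo)&(th<hi); k=th[s][v[s]<125]; out+= [k.min(),k.max(),(k.min()+k.max())/2] if len(k) else []
    print(rad,out)
E
```

```text
[ 0.55514901 -0.00712756  0.27707754]
inner centre [ 0.55430305 -0.00754801] 0.07099988171598266 82
0.076 [np.float64(86.75), np.float64(106.75), np.float64(96.75), np.float64(266.75), np.float64(286.25), np.float64(276.5)]
0.078 [np.float64(86.5), np.float64(106.75), np.float64(96.625), np.float64(266.5), np.float64(286.25), np.float64(276.375)]
0.08 [np.float64(86.5), np.float64(106.75), np.float64(96.625), np.float64(266.5), np.float64(286.75), np.float64(276.625)]
```

```bash
python3 - <<'E'
from h import *
im,X=cloud("scene"); save("s21",im)
for n in ("sanitizer","beaker"):
    print(n,[(np.round(r['point'],3).tolist(),round(r['score'],2)) for r in models.spot_in(n,"scene")])
E
```

```text
sanitizer [([0.757, 0.292, 0.089], 0.93)]
beaker [([0.737, -0.164, 0.054], 0.86)]
```

View pics/s21.png

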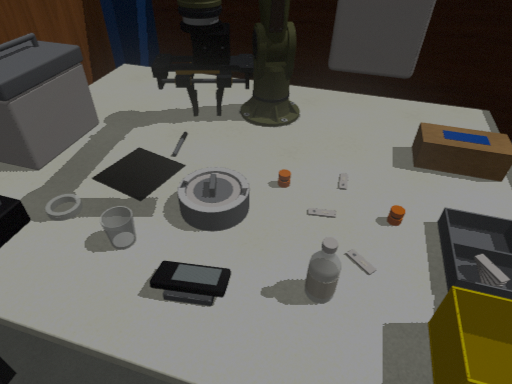

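The lid is on the canister at (213,195). The bottle, the cup and the orange look-alikes stand at the same pixels as at the start, and the mat is empty.

```bash
python3 -c "
from cell import job; print(job.sign_off())"
```

```text
the job is handed in; nothing more can be done
None
```

I opened the canister, laid the lid on the mat, put the pots in and locked the lid again, and handed the job in at about 40 s of the 208 s.

- **Pots:** Only two grey pots were there. They now stand upright in bay1 and bay3. I pressed each cap until it hit a hard stop at the home height, at about 14–16 N. The orange look-alikes, the sanitizer bottle and the cup were not touched; the last scene picture shows them where they started.
- **Lid:** It went down through the notches, was pressed, and turned about 79° clockwise. Its height relative to the collar matches the locked start to within 0.1 mm. Pulling up with about 3.5 N, roughly the lid's own weight, moved it less than 1 mm.
- **Disagreement:** My estimates of the canister's x axis ranged from about 16.6° to 20°. Measured against the notches in the same picture, the lid sits about 1.4° short of the nominal locked angle. At the start it was about 2.6° short by the same measure, so I left it.

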